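Set the document camera's arm to the height marker and clamp it

ROBOT

A 6-joint arm with a two-finger parallel gripper is mounted at the origin on a cart in front of the work surface, level with it; the furniture and walls round the work are solid. World frame = base frame: x ahead of the robot, y to its left, z up, the work surface at z = 0. Lengths are in m, angles in rad, forces in N, time in s.
With the tool pointing down it reaches from about 0.325 to 0.9 m from the base axis. Payload 6.1 kg.
Tool frame: the origin (TCP) lies midway between the tips of the shut fingers; the grasp point (between the pads) lies 19 mm behind it; z points along the fingers, y is the line along which they close (so a half turn about z gives the same grasp; the last joint's range is limited). The gripper opens to 87 mm and grips with 3 to 60 N. Pads are 19 mm wide; open, the fingers measure 117 mm over their backs; the gripper's body (75 mm by 190 mm) begins 51 mm behind the grasp point.
Start: joints at [1.073, 0.22, 1.526, -0, 1.395, -0.126], TCP at [0.227, 0.582, 0.223] pointing down, gripper open.
Joint ranges: [-2.98, 2.98], [-0.91, 2.08], [0.09, 2.57], [-1.24, 4.39], [0.2, 2.65], [-2.68, 2.68]. Speed limits (rad/s): [2.57, 2.57, 3.01, 3.14, 3.14, 3.14].

INTERFACE

Orientations are given as a unit quaternion [w, x, y, z].
In Python, from workcell import bot, optics gives the robot as it stands.
- The arm moves only by the tool drive_tool, never from a script. Its argument "motion" is a list of rows, each a list of 7 numbers: the shift along the tool's x, y, z in cm, then the turn, a rotation vector about the tool's x, y, z in rad, then the closure, from 0 (fully open) to 1 (shut). In form: [[tx, ty, tz, ax, ay, az, jaw], ...]. A call has 1 to 10 rows; each row is the pose to reach, as a shift and turn from the pose commanded when the call began, along the tool's axes at that moment; what a row does not reach only later rows make up. A row lasts 1/8 s, in which the tool goes at most 62.5 mm and 10.7 degrees, less where a joint would pass 70% of its speed; a pose out of reach is approached as far as the arm can. A call with a gripper value outside its range is refused whole. The fingers move at their own pace and stop on an object; "force" is the grip in N (left out, the last holds). Time passes only in rows, so rows that repeat a pose let the fingers close. It gives the time, the measured TCP pose, the force, the opening and the grip force at its end, in the units of the state.
- bot.observe(): the state, without advancing time (a new reading comes with each control period).
- optics.snapshot(name): name is "scene" or "top" or "wrist"; returns the picture (400x640x3 uint8, blue, green, red); there is no depth.
- optics.camera_params(name): a dict with "fx", "fy", "cx", "cy" (pixels), "rvec" (rotation vector, rad) and "tvec" (3), from world to camera coordinates, as OpenCV has them. Camera axes: x right, y down, z forward; pixel columns grow to the right and rows downward; lengths in m; the calibration is good to about 2 mm. The wrist camera is an equidistant fisheye: a pixel r from the principal point sees the ray r / f radians off the axis. A picture is of the moment at which its call begins: read the wrist's pose just before it. camera_params takes no time and is no camera call; for the wrist camera it gives the pose at the moment of the call.
- bot.sign_off(): hands the job in; it is judged then, once.
The state is a dict: "clock": time; "qpos": joint angles; "qd": joint speeds; "joint_torque": joint torques, N m; "tcp_pos": TCP position; "eef_rot": TCP orientation; "force": force on the tool from outside, world axes, zero at the start; "moment": the same for the moment, N m; "width": opening from 0.0 (shut) to 1.0 (fully open); "finger_force": force on a finger pad.
Only numpy, scipy, OpenCV 4.12 (cv2) and the standard library are available. Lean on these libraries where they do the work, as an engineer would, in place of code of your own. Each camera call takes 0.05 s, during which the arm holds its last target. There are 200 camera calls.

TASK

Set up the document camera: raise its sliding arm until the white index finger is level with the orange marker clip on the column, with the red cam lever still open on the way up. The unclamped arm sinks when let go, so keep hold of it there while you squeeze the lever fully shut against the arm, and finish still pinching arm and shut lever together at the marker. Leave the notebook under the lens and the other things on the desk where they are.

Things in the scene. Friction and masses are not known exactly. Their poses are not given: they have to be found in the camera images.
- stand: Document camera's stand, fixed to the desk: dark foot 150 x 180 x 14 mm and an aluminium column 20 x 26 mm, 237 mm high. Origin on the column's axis at desk height; z up, -x forwards (where the arm points), y to the arm's left. Offsets below are along these axes; it stands at differing places and yaws
- sliding_arm (a joint): Height of the white arm on the column: 0 on its lower stop (start, arm's centre line 90 mm above the desk), +0.118 m at the top. Arm bar 16 mm wide, 20 mm high, y -3 to +13 mm, running from x -40 to -195 mm; camera head at x -174 to -236 mm. It weighs 2 to 3.5 N; unclamped it sinks at 0.1 to 0.2 m/s when let go
- index_finger (a point): Tip of the white L-shaped index finger (4 mm thick) that rides on the arm at its left, at the height of the arm's centre line: 25.5 mm left of the column's axis (x 0, y 25.5 mm)
- marker_tab (a point): Outer end of the orange marker clip's 4 mm thick tab, fixed on the column at a differing height (130 to 200 mm above the desk), 23.5 mm left of the column's axis, right beside the path of the index finger
- cam_lever (a joint): Red cam lever on the arm's right side, turning about an upright pin (at x -28, y -7 mm, rides with the arm): 0 shut (lies along the arm), 0.32 to 0.38 rad at the start, swung out to the right. Stiff: it stays where it is left, starts to move at about 10 N at its middle and needs up to about 20 N to shut; a light pinch of 5 to 8 N carries the arm without shutting it. Below about 0.28 rad its cam begins to jam on the column and clamps the arm
- lever_grip: Red paddle of the cam lever, 76 mm long, 7 mm thick, 17 mm high; origin at its centre, 67 mm from the pin. x along it towards the pin, its outer (pressed) face is at y -3.5 mm; at the arm's height
- grip_pad: Black ribbed rubber pad on the left face of the arm opposite the lever, 70 x 4 x 18 mm; origin 95 mm in front of the column's axis and 14.2 mm left of it, at the arm's height, axes as the stand's; its outer face is at y +1.2 mm. Pad to lever paddle measures some 48 to 54 mm across (at pad's middle) with the lever open and 27 mm shut; only the lever moves, so the middle of the pinch shifts to the left by half of that
- notebook: Purple notebook 148 x 109 x 14 mm lying under the lens; stays where it is
- mouse: Dark mouse 106 x 62 x 34 mm left of the stand; stays where it is
- stapler: Red stapler 138 x 40 x 48 mm at the right; stays where it is

How it is judged:
On the way:
1. the index finger is level with the marker (within 5 mm) and stays there while the lever is still open (z of index_finger in the frame of marker_tab between -0.005 and 0.005 m and value of joint cam_lever above 0.15 rad), for 0.3 s.
At the end, for the whole second after the job is handed in: Index finger within 5 mm of the marker tab's height, cam lever shut (under 0.04 rad), and the fingers still pinching the shut lever's paddle and the arm's rubber pad (over 2 N on each) (z of index_finger in the frame of marker_tab between -0.005 and 0.005 m and value of joint cam_lever below 0.04 rad and contact force between the fingers and lever_grip above 2 N and contact force between the fingers and grip_pad above 2 N); the arm keeps its last pose, push and grip.
It fails at once if the notebook is pushed more than 15 mm (distance of notebook from where it was at the start of the episode above 0.015 m).
It fails at once if the mouse is pushed more than 20 mm (distance of mouse from where it was at the start of the episode above 0.02 m).
It fails at once if the stapler is pushed more than 20 mm (distance of stapler from where it was at the start of the episode above 0.02 m).
It also fails if it takes over 48 s, if anything falls off the work surface, if the arm or the gripper's body presses on something with over 40 N, if the wrist force passes 120 N, or if a joint passes its speed limit or range.

## Working session

There is one attempt and no reset: what is moved stays moved. The work goes in short steps, Python scripts to look and compute and a tool call to move; the robot and the scene stay as the last step left them, time stands still between calls to the robot, and variables do not carry over. Pictures are saved under pics/ and viewed, at most 10 in all, crops included, and the job is handed in when it is done.

Besides the shell and the picture viewer there is one more tool, called after "Request:" as a command line: name --pt "numbers of a row" for each row, then --argument value for the rest. drive_tool: Moves the arm, as the interface text tells. Its arguments: {"type":"object","properties":{"motion":{"type":"array","items":{"type":"array","items":{"type":"number"}}},"force":{"type":"number"}},"required":["motion"]}

```bash
mkdir -p pics; python3 - <<'E'
from workcell import bot, optics
import cv2
for n in("scene","top"):
    cv2.imwrite(f"pics/{n}0.png",optics.snapshot(n)); print(n,optics.camera_params(n))
s=bot.observe(); print(s)
E
```

```text
scene {'fx': 489.6270462527695, 'fy': 489.6270462527695, 'cx': 323.15413421518184, 'cy': 207.08108746299476, 'rvec': array([ 0.27569921, -2.93053156,  0.88403636]), 'tvec': array([0.55614009, 0.17729363, 1.25372176])}
top {'fx': 512.035446996877, 'fy': 512.035446996877, 'cx': 327.5184582617616, 'cy': 202.33133613969503, 'rvec': array([ 2.11209243, -2.12791214,  0.20272838]), 'tvec': array([-0.05514555,  0.61536516,  1.69718912])}
{'clock': 0.1, 'qpos': array([ 1.07289358e+00,  2.21152303e-01,  1.52749579e+00, -1.09968064e-05,
        1.39467325e+00, -1.26092575e-01]), 'qd': array([ 0.0004482 , -0.00122207, -0.00295938,  0.00078748,  0.00071295,
        0.00024471]), 'joint_torque': array([ 6.83453945e-04, -4.95941055e+01, -3.88521338e+01,  7.01572141e-02,
        5.15048392e-02, -7.11791586e-05]), 'tcp_pos': array([0.22680201, 0.58180634, 0.221544  ]), 'eef_rot': array([-2.60167652e-04,  1.84835081e-01,  9.82769172e-01, -8.24275059e-04]), 'force': array([-0.51817019,  0.71149768,  0.7279192 ]), 'moment': array([-0.05577975, -0.02754496, -0.03478715]), 'finger_force': 0.0, 'width': 1.0012415826805174}
```

View pics/scene0.png

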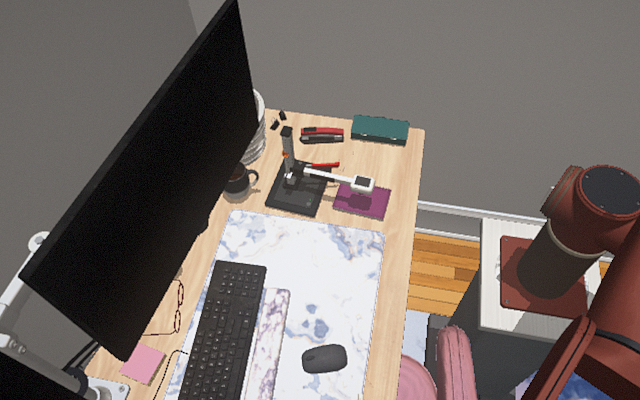

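View pics/top0.png

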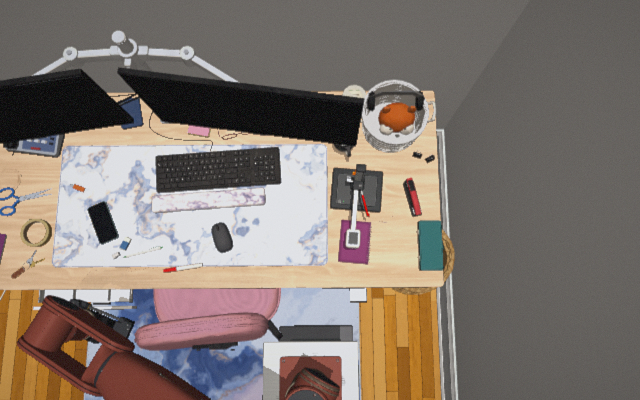

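The scene view shows the stand at about (290,165), the open red lever near (325,165) and the orange clip near (285,155). In the top view the stand is at about (358,190), with the camera head at (352,238). Next I'll enlarge both.

```bash
python3 - <<'E'
import cv2,numpy as np
a=cv2.imread("pics/scene0.png")[115:225,255:400]; b=cv2.imread("pics/top0.png")[155:265,315:425]
a=cv2.resize(a,None,fx=3.0,fy=5,interpolation=cv2.INTER_CUBIC) if 0 else cv2.resize(a,None,fx=5,fy=5,interpolation=cv2.INTER_CUBIC)
b=cv2.resize(b,None,fx=5,fy=5,interpolation=cv2.INTER_CUBIC)
cv2.imwrite("pics/a1.png",a);cv2.imwrite("pics/b1.png",b)
E
```

```text
(no output)
```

View pics/a1.png

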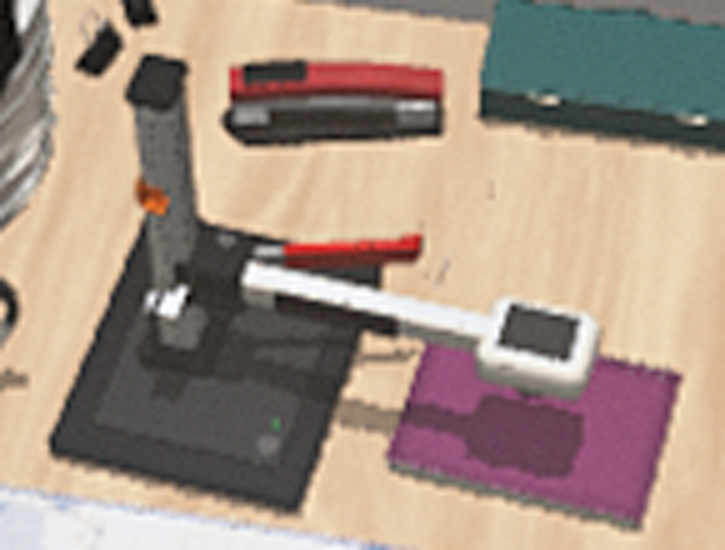

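View pics/b1.png

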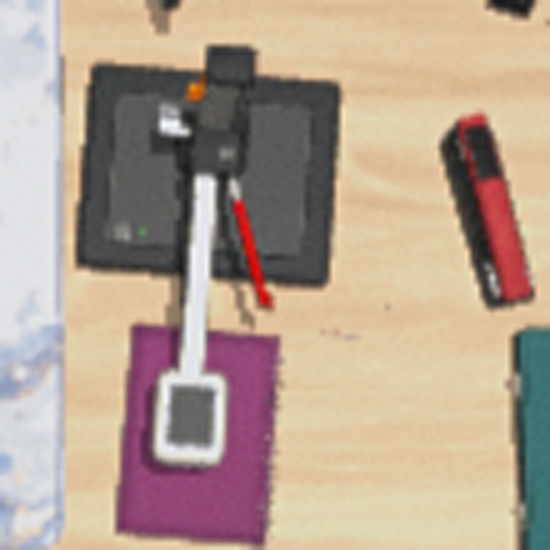

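The scene crop shows the column cap at (158,85), the orange tab at about (143,190)–(165,205) and the white finger at (165,300). The top crop shows the bar from (206,176) to (192,373), the head's end at (190,466) and the lever tip at (266,303). I'll fit the stand's pose to these.

```bash
cat > h.py <<'E'
import cv2,numpy as np
from workcell import bot,optics
def proj(n,P):
    c=optics.camera_params(n);K=np.array([[c['fx'],0,c['cx']],[0,c['fy'],c['cy']],[0,0,1.]])
    return cv2.projectPoints(np.array(P,float).reshape(-1,1,3),c['rvec'],c['tvec'],K,None)[0].reshape(-1,2)
def w(P,x,y,t):
    P=np.array(P,float);c,s=np.cos(t),np.sin(t)
    return np.c_[x+c*P[:,0]-s*P[:,1],y+s*P[:,0]+c*P[:,1],P[:,2]]
E
python3 - <<'E'
from h import *
from scipy.optimize import least_squares
T=np.array([[92,66],[341,83],[328,286],[78,268],[206,176],[192,373],[190,466]])/5+[315,155]
S=np.array([[300,512],[52,445],[486,330]])/5+[255,115]
for n in("top","scene"):
    c=optics.camera_params(n);R=cv2.Rodrigues(c['rvec'])[0];print(n,-R.T@c['tvec'])
def f(p):
    x,y,t,ox,oy,q=p
    F=lambda a,b:[ox+a*.075,oy+b*.09,.014]
    # top image: rows corners: back-left, back-right, front-right, front-left
    A=[F(1,1),F(1,-1),F(-1,-1),F(-1,1),[-.04,.005,.1],[-.174,.005,.103],[-.236,.005,.105]]
    B=[F(-1,1),F(1,1),[-.174,.005,.1]]
    return np.r_[(proj("top",w(A,x,y,t))-T),(proj("scene",w(B,x,y,t))-S)]
g=lambda p:f(p).ravel()
r=least_squares(g,[.5,-.1,0,-.02,0,0]);print(r.x,"\n",f(r.x).round(1))
x,y,t=r.x[:3]
s=np.sin
L=[.34]
Q=[[-.01,.013,.237],[0,0,.237],[0,.0255,.09],[-.195,.005,.09]]
# lever tip for angles
for a in(.32,.38):Q.append([-.028-.105*np.cos(a),-.007-.105*np.sin(a),.09])
for h in(.13,.15,.17,.19,.2):Q.append([0,.0235,h])
W=w(Q,x,y,t)
print(np.c_[W,(proj("top",W)-[315,155])*5,(proj("scene",W)-[255,115])*5].round(3))
E
```

```text
top [ 0.27979218 -0.06079814  1.78330764]
scene [0.4265931  0.64006424 1.14929508]
[ 6.86739866e-01 -1.64032066e-01 -8.59394019e-02 -1.98091070e-02
 -3.47588844e-04  0.00000000e+00] 
 [[-0.6 -0.5]
 [-0.  -0.1]
 [ 0.1  0.7]
 [-1.1  0.4]
 [-0.3  0.2]
 [-0.2  0. ]
 [-1.1  0. ]
 [ 0.8 -1.5]
 [-0.9 -0.1]
 [ 0.1 -1.5]]
[[ 6.78000e-01 -1.50000e-01  2.37000e-01  2.06624e+02  8.18000e+01
   1.72069e+02  9.92160e+01]
 [ 6.87000e-01 -1.64000e-01  2.37000e-01  2.28529e+02  6.78610e+01
   1.61147e+02  7.64640e+01]
 [ 6.89000e-01 -1.39000e-01  9.00000e-02  1.77768e+02  1.20284e+02
   1.66611e+02  2.94781e+02]
 [ 4.93000e-01 -1.42000e-01  9.00000e-02  1.87983e+02  4.07009e+02
   5.23853e+02  3.41801e+02]
 [ 5.56000e-01 -1.93000e-01  9.00000e-02  2.62022e+02  3.12602e+02
   4.23961e+02  2.52215e+02]
 [ 5.58000e-01 -1.99000e-01  9.00000e-02  2.71045e+02  3.10111e+02
   4.22921e+02  2.43286e+02]
 [ 6.89000e-01 -1.41000e-01  1.30000e-01  1.83308e+02  1.06338e+02
   1.62317e+02  2.45992e+02]
 [ 6.89000e-01 -1.41000e-01  1.50000e-01  1.84656e+02  9.90060e+01
   1.59492e+02  2.22110e+02]
 [ 6.89000e-01 -1.41000e-01  1.70000e-01  1.86036e+02  9.15000e+01
   1.56594e+02  1.97601e+02]
 [ 6.89000e-01 -1.41000e-01  1.90000e-01  1.87448e+02  8.38140e+01
   1.53619e+02  1.72440e+02]
 [ 6.89000e-01 -1.41000e-01  2.00000e-01  1.88167e+02  7.99020e+01
   1.52101e+02  1.59607e+02]]
```

```bash
cat >> h.py <<'E'
from scipy.spatial.transform import Rotation as Ro
X,Y,TH=.6867,-.1640,-.0859
def tool(): 
    s=bot.observe();return s,Ro.from_quat(np.roll(s['eef_rot'],-1))
def goal(sx,sy,z,th=TH):
    "shift cm/rotvec in tool axes to reach stand-frame (sx,sy), height z, tool y along stand y"
    s,R=tool();p=w([[sx,sy,z]],X,Y,TH)[0]
    c,n=np.cos(th),np.sin(th)
    G=Ro.from_matrix(np.array([[-c,-n,0],[-n,c,0],[0,0,-1]]).T)
    print("clock",s['clock'],"tcp",s['tcp_pos'].round(4),"target",p.round(4),"shift cm",(R.inv().apply(p-s['tcp_pos'])*100).round(2),"turn",(R.inv()*G).as_rotvec().round(3),"F",s['force'].round(1),"w",round(s['width'],3),"ff",round(s['finger_force'],1))
E
python3 - <<'E'
from h import *
goal(-.095,-.010,.22)
s,R=tool();c=optics.camera_params("wrist");C=Ro.from_rotvec(c['rvec']);
pos=C.inv().apply(-c['tvec']);print("cam in tool",R.inv().apply(pos-s['tcp_pos']),"axis",R.inv().apply(C.inv().apply([0,0,1])),c)
E
```

```text
clock 0.1 tcp [0.2268 0.5818 0.2215] target [ 0.5912 -0.1658  0.22  ] shift cm [-61.11 -56.41   0.24] turn [-0.002 -0.    -0.286] F [-0.5  0.7  0.7] w 1.001 ff 0.0
cam in tool [ 0.07313201 -0.00019245 -0.1620532 ] axis [-2.64939599e-01 -1.53345809e-04  9.64264997e-01] {'fx': 309.70691628693146, 'fy': 309.70691628693146, 'cx': 321.76947616105485, 'cy': 198.4294234090325, 'rvec': array([-2.40347316, -1.64286757, -0.21914008]), 'tvec': array([-0.62381692, -0.03127931,  0.39042325])}
```

Request:
drive_tool --pt "-5 -4.6 -1 0 0 -0.03 0" --pt "-10 -9.2 -2 0 0 -0.06 0" --pt "-15 -13.8 -2 0 0 -0.09 0" --pt "-20 -18.4 -2 0 0 -0.12 0" --pt "-25 -23 -2 0 0 -0.15 0" --pt "-30 -27.6 -2 0 0 -0.18 0" --pt "-35 -32.2 -2 0 0 -0.2 0" --pt "-40 -36.9 -2 0 0 -0.22 0" --pt "-44 -40.6 -2 0 0 -0.24 0" --pt "-48 -44.3 -2 0 0 -0.26 0" --force 6

```text
clock: 1.35
tcp_pos: [0.5008, 0.0198, 0.2424]
eef_rot: [0.0, 0.056, 0.998, 0.0]
force: [0.5, 0.8, 1.7]
width: 1.002
finger_force: 0.0
```

```bash
python3 - <<'E'
from h import *
goal(-.095,-.010,.22)
E
```

```text
clock 1.35 tcp [0.5008 0.0198 0.2424] target [ 0.5912 -0.1658  0.22  ] shift cm [-11.04 -17.44   2.24] turn [ 0.     0.    -0.025] F [0.5 0.8 1.7] w 1.002 ff 0.0
```

Request:
drive_tool --pt "-4 -6 0 0 0 -0.025 0" --pt "-7.5 -11.5 0.5 0 0 -0.025 0" --pt "-10 -15.7 1 0 0 -0.025 0" --pt "-11 -17.4 1.5 0 0 -0.025 0" --pt "-11 -17.4 2.2 0 0 -0.025 0" --pt "-11 -17.4 2.2 0 0 -0.025 0"

```text
clock: 2.1
tcp_pos: [0.5894, -0.1617, 0.2193]
eef_rot: [-0.001, 0.043, 0.999, 0.001]
force: [0.6, -0.0, 0.8]
width: 1.001
finger_force: 0.0
```

```bash
python3 - <<'E'
from h import *
goal(-.095,-.010,.071)
c=optics.camera_params("wrist");im=optics.snapshot("wrist");cv2.imwrite("pics/w1.png",im);np.save("w1.npy",c,allow_pickle=True)
E
```

```text
clock 2.1 tcp [ 0.5894 -0.1617  0.2193] target [ 0.5912 -0.1658  0.071 ] shift cm [-0.25 -0.41 14.83] turn [ 0.001 -0.002  0.   ] F [ 0.6 -0.   0.8] w 1.001 ff 0.0
```

View pics/w1.png

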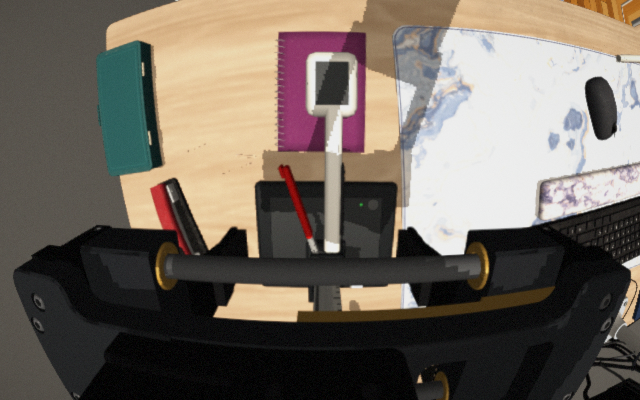

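The wrist view shows the bar from (333,115) to (332,250), the lever tip at (284,167), and the fingers at about (235,260) and (405,265). The gripper's body hides the column. I'll check the fit with the fisheye model.

```bash
cat >> h.py <<'E'
def fish(c,P):
    K=np.array([[c['fx'],0,c['cx']],[0,c['fy'],c['cy']],[0,0,1.]])
    return cv2.fisheye.projectPoints(np.array(P,float).reshape(-1,1,3),np.array(c['rvec']),np.array(c['tvec']),K,np.zeros(4))[0].reshape(-1,2)
E
python3 - <<'E'
from h import *
c=np.load("w1.npy",allow_pickle=True).item()
Q=[[-.174,.013,.1],[-.174,-.003,.1],[-.06,.013,.1],[-.06,-.003,.1]]
for a in(.32,.35,.38):Q.append([-.028-.105*np.cos(a),-.007-.105*np.sin(a),.09+.008])
print(fish(c,w(Q,X,Y,TH)).round(1))
im=cv2.imread("pics/w1.png").astype(int)
for r in(120,150,180,215,235):
    g=im[r,310:350].min(1);print(r,np.where(g>150)[0][[0,-1]]+310 if (g>150).any() else 0)
red=(im[...,2]>130)&(im[...,1]<60)&(im[...,0]<60);red[:,:260]=0;ys,xs=np.where(red[150:250,:330]);print(xs.min(),xs[ys==ys.min()]),print(ys.min()+150,ys.max()+150)
for r in(175,190,205,220):print(r,np.where(red[r,:330])[0][[0,-1]])
E
```

```text
[[342.8 111.8]
 [325.  111.7]
 [341.2 231.4]
 [324.8 231.4]
 [285.  162.1]
 [281.9 163.3]
 [278.8 164.5]]
120 [328 341]
150 [326 341]
180 [328 338]
215 [328 337]
235 [328 337]
279 [279 280]
168 238
175 [281 288]
190 [290 293]
205 [296 299]
220 [301 304]
```

Request:
drive_tool --pt "-0.2 -0.4 2 0 0 0 0" --pt "-0.2 -0.4 5 0 0 0 0" --pt "-0.2 -0.4 8 0 0 0 0" --pt "-0.2 -0.4 11 0 0 0 0" --pt "-0.2 -0.4 13.5 0 0 0 0" --pt "-0.2 -0.4 14.8 0 0 0 0" --pt "-0.2 -0.4 14.8 0 0 0 0" --pt "-0.2 -0.4 14.8 0 0 0 0"

```text
clock: 3.15
tcp_pos: [0.5928, -0.1678, 0.0737]
eef_rot: [0.001, 0.043, 0.999, -0.0]
force: [-0.4, 0.2, 0.2]
width: 1.001
finger_force: 0.0
```

```bash
python3 - <<'E'
from h import *
goal(-.095,-.0095,.071)
cv2.imwrite("pics/w2.png",optics.snapshot("wrist"))
im=optics.snapshot("scene");cv2.imwrite("pics/s2.png",im);cv2.imwrite("pics/s2c.png",cv2.resize(im[115:225,255:400],None,fx=5,fy=5,interpolation=cv2.INTER_CUBIC))
E
```

```text
clock 3.15 tcp [ 0.5928 -0.1678  0.0737] target [ 0.5912 -0.1653  0.071 ] shift cm [0.18 0.23 0.27] turn [-0.001  0.002 -0.001] F [-0.4  0.2  0.2] w 1.001 ff 0.0
```

View pics/s2c.png

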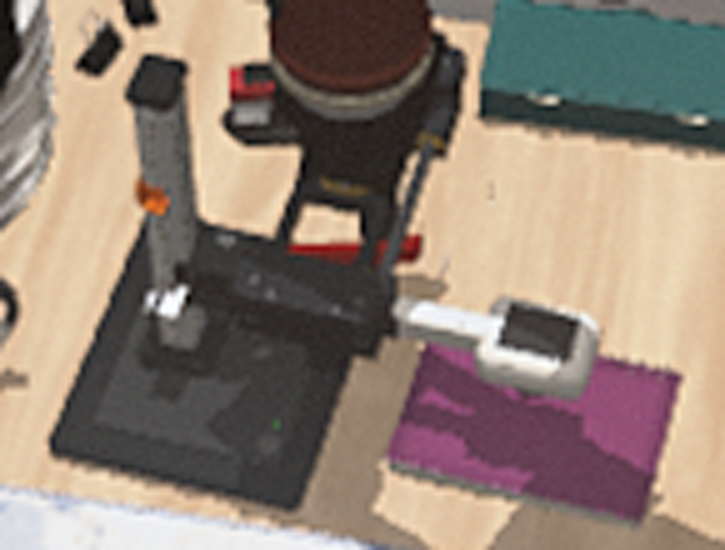

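The scene crop shows the finger at (165,300) and the clip at (150,195) still in clear view. The gripper straddles the arm and lever. Next I'll correct the small offset and pinch lightly.

Request:
drive_tool --pt "0.2 0.25 0.25 0 0 0 0" --pt "0.2 0.25 0.25 0 0 0 0.2" --pt "0.2 0.25 0.25 0 0 0 0.35" --pt "0.2 0.25 0.25 0 0 0 0.5" --pt "0.2 0.25 0.25 0 0 0 0.6" --pt "0.2 0.25 0.25 0 0 0 0.7" --pt "0.2 0.25 0.25 0 0 0 0.7" --pt "0.2 0.25 0.25 0 0 0 0.7" --force 6

```text
clock: 4.25
tcp_pos: [0.5895, -0.1668, 0.07]
eef_rot: [-0.001, 0.044, 0.999, -0.001]
force: [-3.1, -6.0, 0.7]
width: 0.586
finger_force: 5.3
```

```bash
python3 - <<'E'
from h import *
goal(-.095,-.0095,.071)
E
```

```text
clock 4.25 tcp [ 0.5895 -0.1668  0.07  ] target [ 0.5912 -0.1653  0.071 ] shift cm [-0.16  0.16 -0.1 ] turn [-0.003 -0.001 -0.001] F [-3.1 -6.   0.7] w 0.586 ff 5.3
```

Request:
drive_tool --pt "0 -0.1 0 0 0 0 0.7" --pt "0 -0.1 0 0 0 0 0.7" --pt "0 -0.2 0 0 0 0 0.7" --pt "0 -0.2 0 0 0 0 0.7"

```text
clock: 4.75
tcp_pos: [0.5895, -0.1668, 0.0699]
eef_rot: [-0.001, 0.043, 0.999, 0.0]
force: [-5.0, -2.9, 2.2]
width: 0.593
finger_force: 5.5
```

```bash
python3 - <<'E'
from h import *
goal(-.095,-.0095,.071)
E
```

```text
clock 4.75 tcp [ 0.5895 -0.1668  0.0699] target [ 0.5912 -0.1653  0.071 ] shift cm [-0.16  0.16 -0.11] turn [ 0.    -0.001 -0.001] F [-5.  -2.9  2.2] w 0.593 ff 5.5
```

Request:
drive_tool --pt "0 -0.1 0 0 0 0 0.7" --pt "0 -0.1 -0.3 0 0 0 0.7" --pt "0 -0.1 -0.7 0 0 0 0.7" --pt "0 -0.1 -1.2 0 0 0 0.7" --pt "0 -0.1 -1.7 0 0 0 0.7" --pt "0 -0.1 -2 0 0 0 0.7" --pt "0 -0.1 -2 0 0 0 0.7"

```text
clock: 5.62
tcp_pos: [0.5895, -0.1669, 0.0902]
eef_rot: [-0.001, 0.043, 0.999, 0.001]
force: [-3.6, 6.4, -1.6]
width: 0.59
finger_force: 5.8
```

```bash
cat >> h.py <<'E'
def meas(name):
    goal(-.095,-.0095,.071)
    im=np.mean([optics.snapshot("scene") for _ in range(4)],0);cv2.imwrite(f"pics/{name}.png",im)
    return im
def blobs(im):
    # white finger and orange clip, column strip of the scene view, weighted centroids
    a=im[140:185,278:295].astype(float);b,g,r=a[...,0],a[...,1],a[...,2]
    for n,wt in(("white",np.clip(a.min(2)-140,0,None)),("orange",np.clip(r-1.5*b-40,0,None)*(g>b))):
        ys,xs=np.mgrid[140:185,278:295];print(n,(wt*xs).sum()/wt.sum(),(wt*ys).sum()/wt.sum(),"n",(wt>20).sum(),"rows",np.where((wt>20).any(1))[0]+140)
E
python3 - <<'E'
from h import *
blobs(cv2.imread("pics/scene0.png"));blobs(meas("s3"))
E
```

```text
white 284.3348878923767 160.86260089686098 n 124 rows [140 141 142 143 144 145 146 147 148 149 150 151 152 153 154 155 156 157
 158 159 160 161 162 163 164 165 166 167 168 172 173 174 175 176 177 178]
orange 285.2752755905512 154.84976377952756 n 24 rows [152 153 154 155 156 157]
clock 5.625 tcp [ 0.5895 -0.1669  0.0902] target [ 0.5912 -0.1653  0.071 ] shift cm [-0.16  0.17  1.92] turn [ 0.001 -0.001 -0.001] F [-3.6  6.4 -1.6] w 0.59 ff 5.8
white 284.2531478383376 159.53777406005108 n 127 rows [140 141 142 143 144 145 146 147 148 149 150 151 152 153 154 155 156 157
 158 159 160 161 162 163 164 165 166 167 168 169 170 171 172 173]
orange 285.244151393235 154.8102369244524 n 24 rows [152 153 154 155 156 157][ WARN:0@1.295] global loadsave.cpp:1063 imwrite_ Unsupported depth image for selected encoder is fallbacked to CV_8U.
```

Request:
drive_tool --pt "0 0.1 -0.4 0 0 0 0.7" --pt "0 0.1 -1 0 0 0 0.7" --pt "0 0.1 -1.7 0 0 0 0.7" --pt "0 0.1 -2.4 0 0 0 0.7" --pt "0 0.1 -3.1 0 0 0 0.7" --pt "0 0.1 -3.8 0 0 0 0.7" --pt "0 0.1 -4.4 0 0 0 0.7" --pt "0 0.1 -4.8 0 0 0 0.7" --pt "0 0.1 -5 0 0 0 0.7" --pt "0 0.1 -5 0 0 0 0.7"

```text
clock: 7.08
tcp_pos: [0.5897, -0.1669, 0.1408]
eef_rot: [-0.0, 0.043, 0.999, 0.0]
force: [-4.8, 3.4, -3.1]
width: 0.59
finger_force: 5.7
```

```bash
python3 - 2>/dev/null <<'E'
from h import *
im=meas("s4").clip(0,255).astype(np.uint8)
b=cv2.imread("pics/s3.png")
z=lambda i:cv2.resize(i[130:180,270:300],None,fx=12,fy=12,interpolation=cv2.INTER_NEAREST)
cv2.imwrite("pics/s4c.png",np.hstack([z(b),z(im)]))
E
```

```text
clock 7.075 tcp [ 0.5897 -0.1669  0.1408] target [ 0.5912 -0.1653  0.071 ] shift cm [-0.14  0.17  6.98] turn [ 0.    -0.001 -0.001] F [-4.8  3.4 -3.1] w 0.59 ff 5.7
```

View pics/s4c.png

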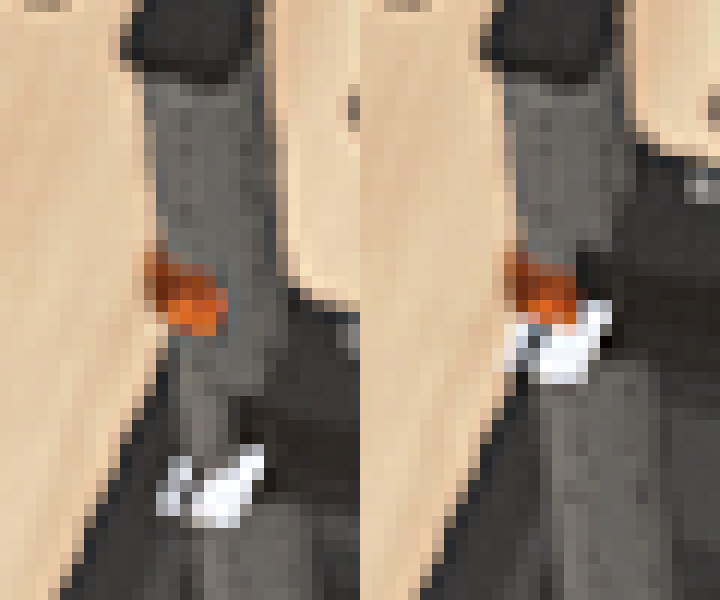

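The left half of the crop (arm at about 110 mm) shows the clip's bright tab at (170–228, 285–335) and the white finger at (160–265, 445–527). The right half (about 160 mm) shows the finger just below the tab, at (505–610, 300–383). I need the projected geometry to read the remaining height.

```bash
python3 - 2>/dev/null <<'E'
from h import *
Z=lambda P:((proj("scene",w(P,X,Y,TH))+.5-[270,130])*12).round(0)
o=Z([[0,.02,.16]])
print("per10mm x,y,z",[(Z([p])-o).tolist() for p in([.01,.02,.16],[0,.03,.16],[0,.02,.17])])
print("column top corners",Z([[a,b,.237] for a in(-.01,.01) for b in(-.013,.013)]).tolist())
print("col edges at .2",Z([[a,b,.2] for a in(-.01,.01) for b in(-.013,.013)]).tolist())
print("finger tip .11,.16",Z([[0,.0255,.11],[0,.0255,.16]]).tolist(),"tab .16 .17",Z([[0,.0235,.16],[0,.0235,.17]]).tolist())
for n in("s3","s4"):
    im=cv2.imread(f"pics/{n}.png");print(n)
    for r in range(148,175):print(r,[tuple(int(v) for v in im[r,c][::-1]) for c in range(281,293)])if (n=="s3" and r<160) else print(r,im[r,280:294].min(1)) if r>152 else 0
E
```

```text
per10mm x,y,z [[[-44.0, -9.0]], [[-15.0, 34.0]], [[-4.0, -30.0]]]
column top corners [[278.0, -26.0], [239.0, 64.0], [187.0, -44.0], [148.0, 45.0]]
col edges at .2 [[289.0, 93.0], [251.0, 182.0], [200.0, 75.0], [162.0, 163.0]]
finger tip .11,.16 [[220.0, 479.0], [203.0, 337.0]] tab .16 .17 [[205.0, 330.0], [202.0, 300.0]]
s3
148 [(233, 205, 169), (218, 187, 156), (136, 126, 116), (103, 101, 97), (98, 94, 90), (102, 99, 94), (106, 103, 99), (104, 102, 96), (103, 100, 96), (102, 98, 93), (94, 92, 88), (65, 64, 65)]
149 [(233, 207, 171), (220, 186, 154), (145, 126, 110), (108, 107, 104), (110, 107, 102), (107, 103, 98), (106, 104, 99), (103, 100, 97), (105, 101, 98), (100, 97, 92), (88, 86, 82), (69, 69, 69)]
150 [(230, 200, 164), (204, 163, 130), (119, 96, 80), (109, 111, 109), (109, 108, 103), (102, 98, 94), (106, 104, 99), (105, 102, 99), (104, 100, 96), (101, 96, 92), (87, 84, 80), (71, 70, 71)]
151 [(227, 189, 152), (183, 126, 86), (118, 72, 54), (132, 107, 96), (121, 114, 105), (106, 106, 102), (105, 105, 104), (102, 100, 97), (106, 103, 100), (105, 100, 95), (92, 89, 84), (72, 71
[... 3115 characters left out ...]
7 100  95  84  86]
164 [156  94  37  49  63  93 109 102  96  98  95  95  89  87]
165 [133  50  50  54  58  89 109 102  94  97  98  94  88  90]
166 [ 86  39  55  52  60  90 110  99  90  98  96  94  91  88]
167 [ 45  48  55  55  55  84 111  99  86 100  98  92  88  88]
168 [ 38  53  54  53  52  79 113 109 104  94  97  97  97  91]
169 [ 42  52  55  56  50  76 110 108 102  90  96  96  95  86]
170 [ 48  54  56  54  51  76 108  98 100 101  98  98  90  75]
171 [ 54  58  56  54  52  74 102  91  92  95  98  98  93  73]
172 [ 54  57  57  53  58  78 101 109 104  93  97  98  94  86]
173 [ 55  56  56  54  61  79  97 110 104  97  98  96  96  90]
174 [ 56  55  58  60  71  76  94 108 103  95  98  97  94  89]
```

```bash
python3 - 2>/dev/null <<'E'
from h import *
a=cv2.imread("pics/top0.png")[165:195,340:372];b=cv2.imread("pics/scene0.png")[150:185,276:300]
f=lambda i,k:cv2.resize(i,None,fx=k,fy=k,interpolation=cv2.INTER_NEAREST)
A=f(a,12);B=f(b,12)
G=w([[x,y,.09] for x,y in((0,.0255),(0,.0355),(.01,.0255),(-.01,.0255),(-.01,.0355),(.01,.0355),(0,.013),(-.04,.013),(-.04,-.003))],X,Y,TH)
for I,n,o in((A,"top",[340,165]),(B,"scene",[276,150])):
    for k,(u,v) in enumerate((proj(n,G)+.5-o)*12):cv2.circle(I,(int(u),int(v)),2,(0,255,0) if k else (0,0,255),-1)
H=max(len(A),len(B));P=lambda i:np.pad(i,((0,H-len(i)),(0,4),(0,0)))
cv2.imwrite("pics/f.png",np.hstack([P(A),P(B)]))
E
```

```text
(no output)
```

View pics/f.png

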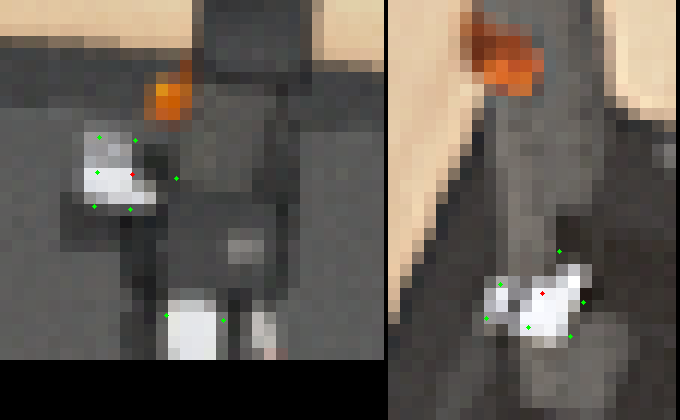

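The two close-ups show the finger is a horizontal plate from about y 25.5 to 38 mm, and the green and red model points agree with the picture to within a pixel. Comparing it with the tab's lower edge at (192,331) puts the marker at about 161–162 mm. The arm is at about 161 mm, so I'll nudge it up 0.5 mm, hold, and then start closing in stages.

Request:
drive_tool --pt "0 0 -0.05 0 0 0 0.7" --pt "0 0 -0.05 0 0 0 0.7" --pt "0 0 -0.05 0 0 0 0.7" --pt "0 0 -0.05 0 0 0 0.7" --pt "0 0 -0.05 0 0 0 0.7" --force 6

```text
clock: 7.9
tcp_pos: [0.5897, -0.1669, 0.1411]
eef_rot: [-0.0, 0.043, 0.999, 0.0]
force: [-5.8, 3.3, -3.9]
width: 0.595
finger_force: 5.7
```

Request:
drive_tool --pt "0 0.1 0 0 0 0 0.43" --pt "0 0.2 0 0 0 0 0.46" --pt "0 0.3 0 0 0 0 0.48" --pt "0 0.4 0 0 0 0 0.5" --pt "0 0.4 0 0 0 0 0.5" --pt "0 0.4 0 0 0 0 0.5" --force 28

```text
clock: 8.65
tcp_pos: [0.5912, -0.1632, 0.1412]
eef_rot: [0.001, 0.043, 0.999, -0.0]
force: [2.2, 0.3, -0.1]
width: 0.506
finger_force: 10.0
```

```bash
python3 - 2>/dev/null <<'E'
from h import *
im=meas("s5")
for r in range(153,164):print(r,im[r,280:294].min(1).astype(int))
E
```

```text
clock 8.65 tcp [ 0.5912 -0.1632  0.1412] target [ 0.5912 -0.1653  0.071 ] shift cm [-0.   -0.21  7.02] turn [-0.     0.002 -0.001] F [ 2.2  0.3 -0.1] w 0.506 ff 10.0
153 [165 143  64  21  27  29  33  34  28  32  34  42  31  35]
154 [160 143  80  19  30  35  34  30  25  24  30  43  32  35]
155 [156 153 119  20  30  39  35  28  36  95 127  48  31  36]
156 [153 160 154 109  81  21  20  17 115 216 205  34  30  36]
157 [152 159 185 208 144 103 179 149 219 254 174  22  33  37]
158 [155 158 205 236 117 150 245 234 251 232  48  22  41  42]
159 [158 172 222 198  66 192 247 243 244 193  15  30  38  40]
160 [164 186 207 125 134 246 247 246 231  90  60  73  69  62]
161 [170 164 120  35 139 230 235 243 210  73  96  97  89  86]
162 [173 150  62  30  63  99 135 168 143  89  96  91  77  85]
163 [171 137  48  45  68 100  98  95  97  93  97  96  83  87]
```

Request:
drive_tool --pt "0 0 -0.1 0 0 0 0.5" --pt "0 0 -0.2 0 0 0 0.5" --pt "0 0 -0.25 0 0 0 0.5" --pt "0 0 -0.25 0 0 0 0.5"

```text
clock: 9.35
tcp_pos: [0.5907, -0.163, 0.1422]
eef_rot: [0.0, 0.043, 0.999, -0.0]
force: [6.2, 0.5, -6.3]
width: 0.504
finger_force: 7.7
```

```bash
python3 - 2>/dev/null <<'E'
from h import *
im=meas("s6")
for r in range(154,164):print(r,im[r,280:294].min(1).astype(int))
# vertical sub-pixel shift of the finger patch between views
g=lambda n:cv2.imread(f"pics/{n}.png").min(2).astype(np.float32)
T=g("s3")[163:176,279:294]
from scipy.ndimage import shift
def fit(n):
    I=g(n);best=[]
    for v in np.arange(-16,2,.1):
        u=v*.118
        S=shift(g("s3"),(v,u),order=1)
        M=shift(((g("s3")>120)&(np.mgrid[:400,:640][0]>165)&(np.mgrid[:400,:640][0]<176)&(np.mgrid[:400,:640][1]>285)&(np.mgrid[:400,:640][1]<293)).astype(float),(v,u),order=1)
        best.append(((np.abs(S-I)*M).sum()/M.sum(),v))
    return min(best)
for n in("s4","s5","s6"):print(n,fit(n))
E
```

```text
clock 9.35 tcp [ 0.5907 -0.163   0.1422] target [ 0.5912 -0.1653  0.071 ] shift cm [-0.07 -0.22  7.12] turn [-0.     0.001 -0.   ] F [ 6.2  0.5 -6.3] w 0.504 ff 7.7
154 [161 143  79  22  27  34  36  35  27  23  30  45  33  32]
155 [157 152 116  19  27  37  35  27  53 114 126  46  33  34]
156 [154 160 157 139 122  21  18  11 125 229 203  31  32  36]
157 [151 159 190 222 147 102 196 187 220 253 163  15  36  38]
158 [154 160 205 227  75 158 250 243 248 227  44  24  40  41]
159 [157 177 227 199  72 195 247 243 242 182  16  39  43  40]
160 [163 193 218 131 135 245 250 247 233  93  63  78  74  62]
161 [169 171 141  52 141 229 224 237 207  71  98  97  87  85]
162 [170 154  89  25  59  97  99 127 129  91  97  92  76  85]
163 [168 136  48  42  69 100 101  94  87  96  97  94  83  86]
s4 (np.float64(19.380243090577814), np.float64(-11.900000000000015))
s5 (np.float64(19.21610963984895), np.float64(-11.600000000000016))
s6 (np.float64(19.0460807108089), np.float64(-11.700000000000015))
```

Request:
drive_tool --pt "0 0.1 0 0 0 0 0.52" --pt "0 0.2 0 0 0 0 0.545" --pt "0 0.3 0 0 0 0 0.57" --pt "0 0.4 0 0 0 0 0.59" --pt "0 0.5 0 0 0 0 0.61" --pt "0 0.5 0 0 0 0 0.61" --pt "0 0.5 0 0 0 0 0.61" --force 32

```text
clock: 10.42
tcp_pos: [0.5897, -0.1581, 0.1425]
eef_rot: [-0.001, 0.043, 0.999, -0.0]
force: [-3.6, -4.3, -4.7]
width: 0.393
finger_force: 7.5
```

```bash
python3 - 2>/dev/null <<'E'
from h import *
im=meas("s7")
for r in range(154,164):print(r,im[r,280:294].min(1).astype(int))
E
```

```text
clock 10.425 tcp [ 0.5897 -0.1581  0.1425] target [ 0.5912 -0.1653  0.071 ] shift cm [-0.23 -0.71  7.15] turn [-0.    -0.003 -0.001] F [-3.6 -4.3 -4.7] w 0.393 ff 7.5
154 [162 141  79  20  30  34  37  30  29  24  31  45  34  34]
155 [156 153 117  21  30  38  34  25  54 117 127  45  31  34]
156 [152 160 160 125  84  26  22  11 127 228 201  31  28  38]
157 [152 160 192 212 110 111 198 185 219 253 162  16  41  37]
158 [156 159 207 225  73 160 249 243 248 222  42  24  38  39]
159 [157 178 231 197  89 217 246 243 241 167  17  41  43  41]
160 [162 189 211 123 163 255 248 248 232  83  62  79  76  61]
161 [169 166 122  39 143 228 222 234 207  81  96  97  88  86]
162 [172 158  90  27  63  93  94 119 118  89  97  91  76  84]
163 [170 136  47  43  70 102 101  94  86  95  98  95  84  85]
```

Request:
drive_tool --pt "0 0.05 0 0 0 0 0.63" --pt "0 0.15 0 0 0 0 0.655" --pt "0 0.25 0 0 0 0 0.68" --pt "0 0.3 0 0 0 0 0.71" --pt "0 0.3 0 0 0 0 0.8" --pt "0 0.3 0 0 0 0 0.8" --pt "0 0.3 0 0 0 0 0.8" --pt "0 0.3 0 0 0 0 0.8" --force 35

```text
clock: 11.62
tcp_pos: [0.5901, -0.1534, 0.1424]
eef_rot: [-0.001, 0.043, 0.999, 0.001]
force: [-5.8, 2.6, -1.7]
width: 0.278
finger_force: 35.0
```

```bash
python3 - 2>/dev/null <<'E'
from h import *
im=meas("s8")
for r in range(154,164):print(r,im[r,280:294].min(1).astype(int))
E
```

```text
clock 11.625 tcp [ 0.5901 -0.1534  0.1424] target [ 0.5912 -0.1653  0.071 ] shift cm [-0.24 -1.2   7.14] turn [ 0.003 -0.003 -0.001] F [-5.8  2.6 -1.7] w 0.278 ff 35.0
154 [160 143  81  19  29  35  33  31  26  21  33  45  29  34]
155 [158 152 118  21  30  40  34  26  55 116 127  46  29  34]
156 [153 159 159 127  81  29  19  12 126 226 202  30  34  36]
157 [153 159 191 213 107 112 198 184 219 254 162  17  36  41]
158 [153 158 206 225  73 160 250 244 249 226  42  22  38  40]
159 [158 180 231 196  90 219 246 242 242 175  17  39  43  41]
160 [164 187 205 123 163 255 248 249 233  84  63  79  73  62]
161 [168 161 110  32 143 229 222 233 203  81  96  98  89  86]
162 [175 158  91  25  58  93  96 117 114  89  97  92  76  85]
163 [170 137  47  43  68 102 101  94  87  96  97  95  84  84]
```

```bash
python3 -c "
from workcell import bot
print(bot.sign_off())"
```

```text
the job is handed in; nothing more can be done
None
```

I've handed the job in: the arm was raised to about 160.5 mm with the lever still open (my image-based estimate of the marker is 160–162 mm), then the lever was squeezed shut, still pinched at 35 N; sign-off returned no verdict.

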